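# Take the squeeze-tab cap off the square spice canister

## Robot

A 6-joint arm with a two-finger parallel gripper is mounted at the origin on the work surface. World frame = base frame: x ahead of the robot, y to its left, z up, the work surface at z = 0. Lengths are in m, angles in rad, forces in N, time in s.
With the tool pointing down it reaches from about 0.35 to 0.85 m from the base axis. Payload 8.1 kg.
Tool frame: the origin (TCP) lies between the finger pads; the fingertips stand 11 mm ahead of it and the grasp point (between the pads) lies 8 mm behind it; y points along the fingers, x is the direction in which the jaws open and shut, and the axes are right-handed (so a half turn about y gives the same grasp; the last joint's range is limited). The gripper opens to 93 mm and grips with 3 to 60 N. Pads are 15 mm wide; open, the fingers measure 128 mm over their backs; the gripper's body (75 mm by 188 mm) begins 65 mm behind the grasp point.
Start: joints at [1.168, 0.13, 1.488, -0, 1.523, -0.085], TCP at [0.187, 0.57, 0.23] pointing down, gripper open.
Joint ranges: [-2.96, 2.96], [-0.89, 2.26], [0.02, 2.5], [-1.34, 4.48], [0, 2.73], [-2.66, 2.66]. Speed limits (rad/s): [2.39, 2.39, 2.79, 3.14, 3.14, 3.14].

## Interface

Orientations are given as a rotation vector (axis times angle).
In Python, from plant import readout, optics, robot gives the robot as it stands.
- The arm moves only by the shell command python3 -m creep 'ROWS' [FORCE]. ROWS is JSON, a list that holds one entry, the list of rows, each a list of 7 numbers: the closure, from 0 (fully open) to 1 (shut), then the shift along the tool's x, y, z in cm, then the turn, a rotation vector about the tool's x, y, z in degrees. In form: [[[grip, x, y, z, wx, wy, wz], ...]]. A call has exactly 8 rows; each row shifts and turns the pose as measured when the row begins, along the tool's axes as they then stand; what a row does not reach is not made up. A row lasts 1/10 s, in which the tool goes at most 50 mm and 8.59 degrees, less where a joint would pass 70% of its speed; a pose out of reach is approached as far as the arm can. A call is refused whole if a number of a shift passes 5 or a number of a turn 8.59, either way. A call with a gripper value outside its range is refused whole. The fingers move at their own pace and stop on an object; FORCE is the grip in N (left out, the last holds). Time passes only in rows, so rows that do not move let the fingers close, or fill a call up. It gives the time, the measured TCP pose, the force and the opening at its end, in the units of the state.
- readout.read_state(): the state, without advancing time (a new reading comes with each control period).
- optics.read_camera(name): name is "scene" or "top" or "wrist"; returns a dict with "frame" (420x560x3 uint8, red, green, blue), "depth" (420x560 float32, m along the optical axis (not along the pixel's ray), 0 where there is no reading), "intrinsics" (3x3 intrinsics, pixels), "dist_coeffs" ([k1, k2, p1, p2, k3] as OpenCV has them; the pictures are not rectified), "R" (3x3) and "t" (3): a world point X has camera coordinates R X + t. Camera axes: x right, y down, z forward; pixel columns grow to the right and rows downward; lengths in m; the calibration is good to about 2 mm. A picture is of the moment at which its call begins.
- robot.close_job(): hands the job in, once; it reports no verdict.
The state is a dict: "t": time; "q": joint angles; "dq": joint speeds; "joint_torque": joint torques, N m; "tool_pos": TCP position; "orientation": TCP orientation; "force": force on the tool from outside, world axes, zero at the start; "wrist_torque": the same for the moment, N m; "opening": finger opening in m.
Only numpy, scipy, OpenCV 4.12 (cv2) and the standard library are available. Lean on these libraries where they do the work, as an engineer would, in place of code of your own. Each camera call takes 0.05 s, during which the arm holds its last target. There are 200 camera calls.

## Task

Open the square steel canister on the market counter: squeeze the two side tabs of its safety cap inward and, keeping them squeezed, turn the cap anticlockwise (seen from above) until it is free, then lift it off. Set the cap down right way up in the shallow aluminium tray and let go of it. Leave the cap of the round canister as it is.

Things in the scene. Friction and masses are not known exactly. Their poses are not given: they have to be found in the camera images.
- cap_center (a point): White loose cap (95 g, 53 mm tall) on the SQUARE canister. Point: on its axis, 34 mm over its underside, 19 mm under its top; grasp here. z up. Tabs: upright plates at +y and -y, flat faces square to y, 66 mm over both, 26 mm wide, from 21 mm below to 12 mm above the point. Each pushes in up to 7 mm on a 2 to 5.5 N spring (52 mm over both); 5 mm on both unlocks. Crown 50 mm across.
- cap_l (a joint): How far the +y tab of the square canister's cap is pushed inward, in m: 0 at rest, 0.007 fully in.
- cap_r (a joint): The same for the cap's -y tab.
- canister_neck (a point): Square steel canister, 110 x 110 mm, fixed. Point: centre of its collar's top, 95 mm up, where the cap's underside sits; z up, x and y as the shut cap's (within 5 degrees). Neck 28 mm tall; hooks and stops 9 mm tall within 43 mm of the axis: keep fingertips above. Unlocked, the cap turns anticlockwise from above, lifts free after 40 degrees (60 is best), stops near 90; lift it 35 mm to clear.
- tray_in (a point): Shallow open aluminium tray, 170 x 170 mm outside, walls 4 mm thick and 14 mm tall, fixed to the counter. This point is the centre of its inner floor, 4 mm above the counter; x and y along its sides, z up.
- drumcap_rim (a point): The same kind of white cap, shut, on the ROUND steel canister (110 mm in diameter, as tall as the square one, fixed): not to be disturbed. This point is on the rim of its crown, 53 mm above its underside and 25 mm from its axis towards its +y tab; axes as for the other cap.
Things that resemble listed ones, but are neither listed nor needed, are in the scene too. What is shaped like the part that bears cap_center but green or purple is not meant.

How it is judged:
On the way:
1. the cap has been turned at least 25 degrees on its neck with both its tabs squeezed in (value of joint each of cap_l, cap_r above 0.003 m and angle between the x axis of cap_center and the x axis of canister_neck, either way round above 0.44 rad and distance between cap_center and canister_neck below 0.045 m), for 0.05 s.
At the end, for the whole second after the job is handed in: The square canister's cap stands right way up (within 10 degrees) on the floor of the tray, its axis within 60 mm of the tray's centre along each of the tray's sides, let go and at rest (x of cap_center in the frame of tray_in between -0.06 and 0.06 m and y of cap_center in the frame of tray_in between -0.06 and 0.06 m and z of cap_center in the frame of tray_in between 0.026 and 0.042 m and angle between cap_center's own z axis and vertical below 0.17 rad and linear speed of cap below 0.02 m/s); the robot touches nothing.
It fails at once if the round canister's cap is shifted, or turned so that its rim moves, by more than 10 mm (distance of drumcap_rim from where it was at the start of the episode above 0.01 m).
It also fails if it takes over 48 s, if anything falls off the work surface, if the arm or the gripper's body presses on something with over 40 N, if the wrist force passes 120 N, or if a joint passes its speed limit or range.

## Working session

There is one attempt and no reset: what is moved stays moved. The work goes in short steps, Python scripts to look and compute and a shell command to move; the robot and the scene stay as the last step left them, time stands still between calls to the robot, and variables do not carry over. Pictures are saved under pics/ and viewed, about 8 in all and at most 12, crops included, and the job is handed in when it is done.

```bash
mkdir -p pics
cat > h.py <<'E'
import numpy as np, cv2
from plant import readout, optics, robot
def snap(n,fn):
    c=optics.read_camera(n); np.savez(f'pics/{fn}.npz',**{k:c[k] for k in c})
    cv2.imwrite(f'pics/{fn}.png',c['frame'][:,:,::-1]); return c
def load(fn): return dict(np.load(f'pics/{fn}.npz'))
def world(c,u,v,z=None,d=None):
    K=c['intrinsics'];p=cv2.undistortPoints(np.array([[[u,v]]],float),K,c['dist_coeffs'])[0,0]
    r=np.array([p[0],p[1],1.]);R=c['R'];C=-R.T@c['t'];w=R.T@r
    if z is not None: return C+w*(z-C[2])/w[2]
    if d is None:
        u,v=int(round(u)),int(round(v));a=c['depth'][v-1:v+2,u-1:u+2];d=np.median(a[a>0])
    return C+w*d
def proj(c,X):
    return cv2.projectPoints(np.array(X,float).reshape(-1,3),cv2.Rodrigues(c['R'])[0],c['t'],c['intrinsics'],c['dist_coeffs'])[0][:,0]
E
python3 - <<'E'
from h import *
for n in ['top','scene']:
    c=snap(n,n+'0'); print(n,-c['R'].T@c['t'],c['R'][2])
print(readout.read_state())
a=[cv2.imread(f'pics/{n}0.png') for n in ['top','scene']]
E
```

```text
top [0.37546879 0.05135327 1.01383595] [ 1.92722773e-01 -3.44516461e-04 -9.81253185e-01]
scene [ 1.19259423 -0.47673687  0.88745698] [-0.54981027  0.47248685 -0.68881409]
{'t': 0.1, 'q': array([ 1.16759148e+00,  1.31086621e-01,  1.48913896e+00, -3.42668613e-06,
        1.52301991e+00, -8.54084035e-02]), 'dq': array([-5.75277649e-04, -3.11964895e-03, -3.24559264e-03, -3.87033093e-04,
       -4.49811388e-04, -1.12557774e-05]), 'joint_torque': array([ 7.66037410e-04, -5.61347580e+01, -4.93091154e+01,  7.70015339e-02,
        2.91708618e-02, -1.10034518e-04]), 'tool_pos': array([0.18727651, 0.569509  , 0.22870901]), 'orientation': array([-1.34382307, -0.97093026,  0.97327626]), 'force': array([ 0.1846285 ,  1.35348612, -0.42862097]), 'wrist_torque': array([ 0.04395414,  0.00951681, -0.00040274]), 'opening': 0.09296602224866013}
```

View pics/top0.png

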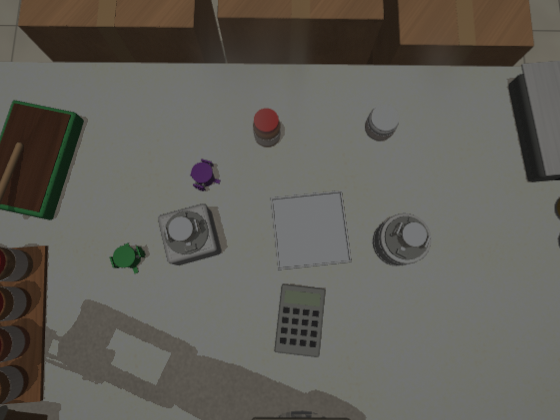

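View pics/scene0.png

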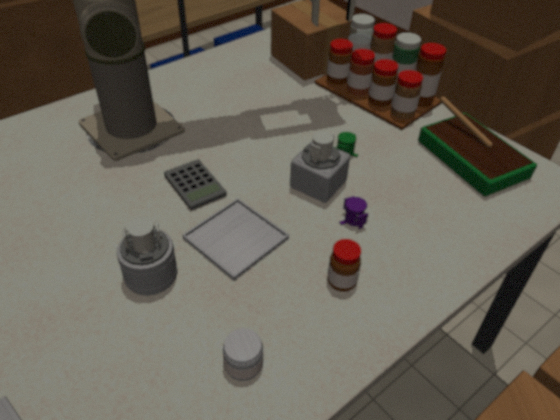

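The top view shows the square canister near (188,232) with its cap crown near (180,228). The tray is centred near (311,230) and the round canister is near (404,238). Next I'll enlarge the square canister and the cap.

Run:
```python
from h import *
c=load('top0');s=load('scene0')
for u,v in [(180,228),(413,235)]: print(world(c,u,v))
for p in [(160,217),(206,206),(271,196),(343,193),(351,263),(278,269)]: print(p,world(c,*p))
def en(c,x0,y0,w,h,k):
    a=c['frame'][y0:y0+h,x0:x0+w,::-1]; a=np.clip(a.astype(float)*1.5,0,255).astype(np.uint8)
    return cv2.resize(a,None,fx=k,fy=k,interpolation=cv2.INTER_CUBIC)
cv2.imwrite('pics/crop.png',np.hstack([en(c,152,195,75,75,5.2),en(s,280,120,75,75,5.2)]))
from scipy.spatial.transform import Rotation as Rn
print(Rn.from_rotvec(readout.read_state()['orientation']).as_matrix().round(3))
```

```text
[0.50256053 0.25108089 0.14808859]
[ 0.49253664 -0.21865429  0.148287  ]
(160, 217) [0.53519508 0.30979167 0.08726578]
(206, 206) [0.56151116 0.21188266 0.08196665]
(271, 196) [0.60343315 0.07114487 0.00143404]
(343, 193) [ 6.12704953e-01 -1.01684161e-01  1.30727227e-04]
(351, 263) [ 0.44555333 -0.11687497  0.00116165]
(278, 269) [0.42997078 0.05275991 0.00586833]
[[ 0.312 -0.001 -0.95 ]
 [ 0.95  -0.002  0.312]
 [-0.002 -1.     0.   ]]
```

View pics/crop.png

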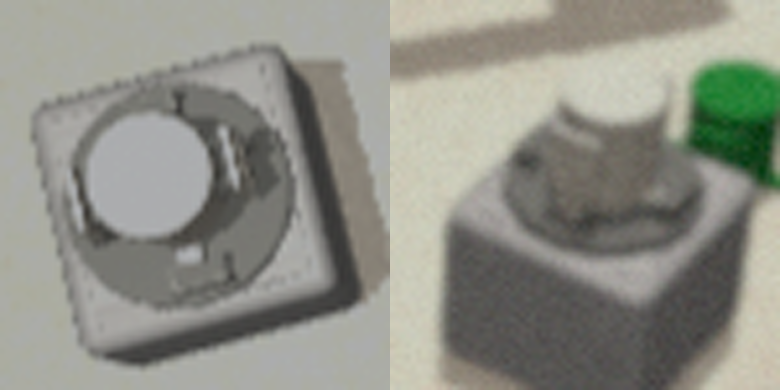

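The crop shows the crown circle centred near (180.8,228.8). The tab edges are at about (196.2,224.8) and (166.4,233.5), so the tab axis is roughly along the canister's sides. Next I'll refine these numbers.

Run:
```python
from h import *
c=load('top0'); s=load('scene0')
def cloud(c):
    K=c['intrinsics'];v,u=np.mgrid[0:420,0:560]
    p=cv2.undistortPoints(np.stack([u,v],-1).reshape(-1,1,2).astype(float),K,c['dist_coeffs'])[:,0]
    P=np.c_[p,np.ones(len(p))]*c['depth'].reshape(-1,1)
    return ((P-c['t'])@c['R']).reshape(420,560,3)
def near(A,x,y,r): return np.hypot(A[...,0]-x,A[...,1]-y)<r
for nm,c in (('top',c),('scene',s)):
    A=cloud(c); br=c['frame'].min(-1)
    for x,y in [(.5025,.251),(.4925,-.2187)]:
        m=near(A,x,y,.06)&(abs(A[...,2]-.148)<.004)
        print(nm,'crown',m.sum(),A[m].mean(0), A[m].min(0),A[m].max(0), cv2.minEnclosingCircle(A[m][:,:2].astype(np.float32)))
        if nm=='top':
            m=near(A,x,y,.05)&(A[...,2]>.115)&(A[...,2]<.142)&(br>110)
            ys,xs=np.where(m)
            for p,q in zip(xs,ys): print((int(p),int(q)),A[q,p].round(3),br[q,p],end=' ')
            print()
    # canister top & tray
    m=near(A,.5,.25,.09)&(abs(A[...,2]-.088)<.012)
    print('sq',cv2.minAreaRect(A[m][:,:2].astype(np.float32)))
    m=(near(A,.52,-.025,.16))&(A[...,2]>.009)&(A[...,2]<.018)&(abs(A[...,1]+.025)<.12)
    print('tray',m.sum(),cv2.minAreaRect(A[m][:,:2].astype(np.float32)))
```

```text
top crown 468 [0.50080703 0.25022535 0.1480999 ] [0.47634611 0.22674639 0.14417189] [0.52572674 0.27534485 0.15154532] ((0.5012051463127136, 0.2506401538848877), 0.024960355833172798)
(195, 223) [0.514 0.223 0.141] 112 (196, 227) [0.506 0.221 0.139] 111 (165, 230) [0.499 0.283 0.142] 112 
top crown 449 [ 0.49466077 -0.22110807  0.14851835] [ 0.47224722 -0.24550227  0.14465296] [ 0.51743028 -0.19655927  0.15193984] ((0.4954623281955719, -0.2211095094680786), 0.02467481791973114)
(401, 223) [ 0.518 -0.198  0.139] 112 (400, 225) [ 0.514 -0.196  0.139] 111 (398, 230) [ 0.504 -0.191  0.141] 112 (397, 232) [ 0.499 -0.188  0.142] 111 (430, 236) [ 0.492 -0.255  0.142] 112 (428, 240) [ 0.484 -0.251  0.14 ] 112 (426, 244) [ 0.476 -0.247  0.139] 112 
sq ((0.501183032989502, 0.2505670189857483), (0.11013278365135193, 0.10989269614219666), 16.05457305908203)
tray 759 ((0.4838922619819641, -0.025975115597248077), (0.24709737300872803, 0.170197993516922), 6.718782901763916)
scene crown 233 [0.5043652  0.24798025 0.14764947] [0.47820567 0.21993693 0.14401723] [0.52799487 0.27377989 0.15167118] ((0.5018633604049683, 0.2438417673110962), 0.030656203627586365)
scene crown 400 [ 0.49820622 -0.22213576  0.14800804] [ 0.47091531 -0.24592449  0.14454636] [ 0.52204212 -0.19797139  0.15194313] ((0.49658647179603577, -0.2228492796421051), 0.02588561922311783)
sq ((0.5051250457763672, 0.2483835518360138), (0.10893087834119797, 0.1126721054315567), 15.766026496887207)
tray 913 ((0.48607534170150757, -0.02598915994167328), (0.24888768792152405, 0.173678457736969), 6.618760585784912)
```

```bash
cat > to.py <<'E'
import sys
from h import *
from scipy.spatial.transform import Rotation as Rn
# target x y z, yaw(deg) of tool x ; prints shift (tool axes, cm) and turn (tool axes, deg)
def to(x,y,z,yaw):
    s=readout.read_state();R=Rn.from_rotvec(s['orientation']).as_matrix()
    a=np.radians(yaw);X=np.array([np.cos(a),np.sin(a),0]);Y=np.array([0,0,-1.]);T=np.c_[X,Y,np.cross(X,Y)]
    print('t',s['t'],'pos',s['tool_pos'].round(4),'yaw',np.degrees(np.arctan2(R[1,0],R[0,0])).round(2),'q6',s['q'][5].round(3),'F',s['force'].round(2),'Tq',s['wrist_torque'].round(2),'open',round(s['opening'],4))
    print('shift cm',(R.T@(np.array([x,y,z])-s['tool_pos'])*100).round(2),'turn',np.degrees(Rn.from_matrix(R.T@T).as_rotvec()).round(2))
if __name__=='__main__': to(*map(float,sys.argv[1:5]))
E
python3 -m creep '[[[0,-2.2,0,-4.3,0,0,0],[0,-2.2,0,-4.3,0,0,0],[0,-2.2,0,-4.3,0,0,0],[0,-2.2,0,-4.3,0,0,0],[0,-2.2,0,-4.3,0,0,0],[0,-2.2,0,-4.3,0,0,0],[0,-2.2,0,-4.3,0,0,0],[0,-2.2,0,-4.3,0,0,0]]]' 30
python3 to.py .501 .2505 .23 107
```

```text
t: 0.9
tool_pos: [0.4622, 0.2888, 0.2242]
orientation: [-1.339, -0.975, 0.987]
force: [0.8, 0.4, 1.4]
opening: 0.093
t 0.9 pos [0.4622 0.2888 0.2242] yaw 72.47 q6 -0.799 F [0.82 0.38 1.41] Tq [0.06 0.01 0.03] open 0.093
shift cm [-2.49 -0.58 -4.86] turn [ -0.33 -34.53  -0.27]
```

```bash
python3 -m creep '[[[0,-1.2,-0.3,-2.4,0,0,0],[0,-1.2,-0.3,-2.4,0,0,0],[0,0,0,0,-0.3,-7,-0.3],[0,0,0,0,0,-7,0],[0,0,0,0,0,-7,0],[0,0,0,0,0,-7,0],[0,0,0,0,0,-6.5,0],[0,0,0,0,0,0,0]]]'
python3 to.py .501 .2505 .23 107
python3 - <<'E'
from h import *
snap('top','top1');c=snap('wrist','w1');print(-c['R'].T@c['t'],c['R'][2])
E
```

```text
t: 1.7
tool_pos: [0.505, 0.241, 0.2256]
orientation: [-1.046, -1.425, 1.438]
force: [-0.8, -0.3, 0.5]
opening: 0.0928
t 1.7 pos [0.505  0.241  0.2256] yaw 107.63 q6 -1.523 F [-0.78 -0.3   0.51] Tq [ 0.12  0.01 -0.06] open 0.0928
shift cm [ 1.02 -0.44  0.1 ] turn [-0.4   0.63 -0.18]
[0.42544772 0.21759098 0.38137211] [ 0.28010342  0.08387019 -0.95629905]
```

View pics/w1.png

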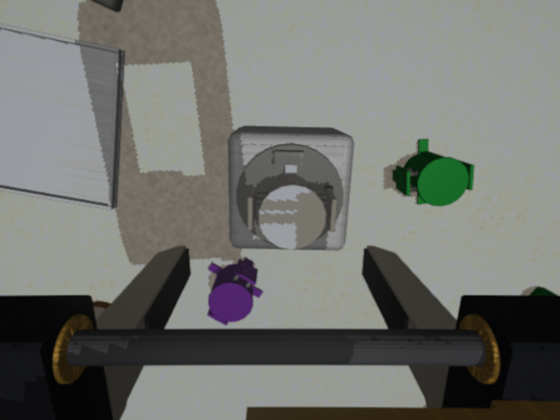

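The wrist view shows the crown near (292,217) and the tabs near (250,215) and (333,213). I'll enlarge it.

Run:
```python
from h import *
c=load('w1')
a=c['frame'][120:260,222:362,::-1]
cv2.imwrite('pics/w1c.png',cv2.resize(np.clip(a*1.3,0,255).astype(np.uint8),(588,588),interpolation=cv2.INTER_CUBIC))
a=c['depth'][120:260,222:362]
print(world(c,291.5,217,z=.148))
for p in [(250,217),(333,213),(249,200),(334,200),(291,217)]: print(p,world(c,*p))
```

```text
[0.499355   0.25164796 0.148     ]
(250, 217) [0.51083072 0.22313875 0.14103494]
(333, 213) [0.48929489 0.28100047 0.14124493]
(249, 200) [0.49825069 0.21877603 0.14139882]
(334, 200) [0.47967048 0.27826606 0.14112341]
(291, 217) [0.49946366 0.25130283 0.14799927]
```

View pics/w1c.png

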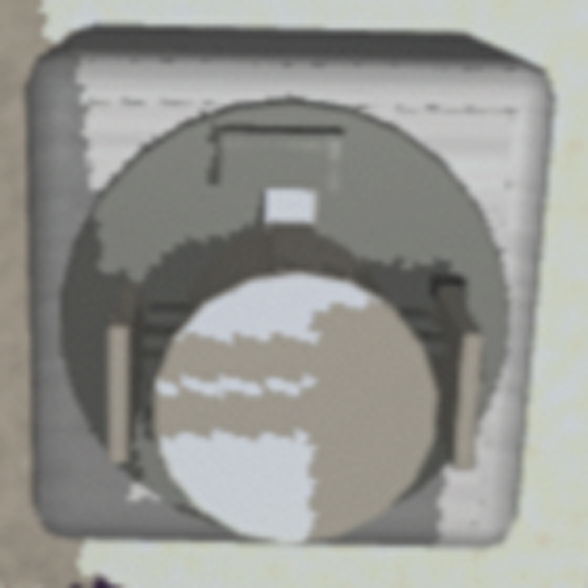

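Run:
```python
from h import *
c=load('w1'); f=lambda x,y,z:world(c,222+(x+.5)/4.2-.5,120+(y+.5)/4.2-.5,z=z)
L=[f(108,325,.141),f(128,325,.141),f(109,462,.141),f(129,462,.141)]
R=[f(458,333,.141),f(481,333,.141),f(454,467,.141),f(475,467,.141)]
L,R=map(np.array,(L,R)); print(L,R,sep='\n')
l,r=L.mean(0),R.mean(0); print(l,r,(l+r)/2,np.linalg.norm(l-r),np.degrees(np.arctan2(*(r-l)[[1,0]])))
for T in (L,R):
    d=(T[0]+T[1]-T[2]-T[3]); print('plate dir',np.degrees(np.arctan2(d[1],d[0])),np.linalg.norm(d)/2)
print('crown',f(296,408,.148))
```

```text
[[0.4965369  0.21698053 0.141     ]
 [0.49549226 0.22030935 0.141     ]
 [0.52106653 0.22418319 0.141     ]
 [0.51999056 0.22761125 0.141     ]]
[[0.47964275 0.27568139 0.141     ]
 [0.47844412 0.27950341 0.141     ]
 [0.50340346 0.28358374 0.141     ]
 [0.50227312 0.28717405 0.141     ]]
[0.50827156 0.22227108 0.141     ] [0.49094086 0.28148565 0.141     ] [0.49960621 0.25187836 0.141     ] 0.061698605930998573 106.31350104923342
plate dir -163.51952758256797 0.025564230344995647
plate dir -161.88012415862724 0.025036459835155792
crown [0.49905277 0.25200218 0.148     ]
```

```bash
python3 -m creep '[[[0,1.1,0,0.05,-0.4,0.8,-0.2],[0,0,1.5,0,0,0,0],[0,0,1.5,0,0,0,0],[0,0,1.5,0,0,0,0],[0,0,1.5,0,0,0,0],[0,0,1.5,0,0,0,0],[0,0,1,0,0,0,0],[0,0,0,0,0,0,0]]]'
python3 to.py .5 .2512 .121 106.7
```

```text
t: 2.6
tool_pos: [0.4987, 0.2489, 0.1285]
orientation: [-1.062, -1.404, 1.416]
force: [0.2, -0.2, 0.1]
opening: 0.0931
t 2.6 pos [0.4987 0.2489 0.1285] yaw 105.9 q6 -1.477 F [ 0.25 -0.18  0.1 ] Tq [0.07 0.01 0.06] open 0.0931
shift cm [ 0.18  0.75 -0.19] turn [-0.42 -0.8  -0.08]
```

```bash
python3 -m creep '[[[0,0.2,0.4,-0.2,-0.4,-0.8,0],[0,0,0.35,0,0,0,0],[0,0,0,0,0,0,0],[0,0,0,0,0,0,0],[0,0,0,0,0,0,0],[0,0,0,0,0,0,0],[0,0,0,0,0,0,0],[0,0,0,0,0,0,0]]]'
python3 to.py .5 .2512 .121 106.7
```

```text
t: 3.4
tool_pos: [0.5018, 0.2521, 0.1228]
orientation: [-1.06, -1.424, 1.42]
force: [-0.4, 0.9, -0.3]
opening: 0.0929
t 3.4 pos [0.5018 0.2521 0.1228] yaw 106.75 q6 -1.487 F [-0.41  0.87 -0.34] Tq [ 0.07 -0.03 -0.  ] open 0.0929
shift cm [-0.03  0.18  0.2 ] turn [ 0.25  0.05 -0.07]
```

```bash
python3 -m creep '[[[0,0,0.15,0.2,0,0,0],[0,0,0,0,0,0,0],[1,0,0,0,0,0,0],[1,0,0,0,0,0,0],[1,0,0,0,0,0,0],[1,0,0,0,0,0,0],[1,0,0,0,0,0,0],[1,0,0,0,0,0,0]]]' 30
python3 to.py .5 .2512 .121 106.7
python3 -m creep '[[[1,0,0,0,0,0,0],[1,0,0,0,0,0,0],[1,0,0,0,0,0,0],[1,0,0,0,0,0,0],[1,0,0,0,0,0,0],[1,0,0,0,0,0,0],[1,0,0,0,0,0,0],[1,0,0,0,0,0,0]]]'
python3 to.py .5 .2512 .121 106.7
```

```text
t: 4.2
tool_pos: [0.4998, 0.2514, 0.1215]
orientation: [-1.06, -1.425, 1.419]
force: [-2.5, -0.8, 7.0]
opening: 0.0508
t 4.2 pos [0.4998 0.2514 0.1215] yaw 106.74 q6 -1.487 F [-2.52 -0.77  7.02] Tq [-0.23  0.68 -0.07] open 0.0508
shift cm [-0.03  0.05 -0.01] turn [ 0.26  0.04 -0.07]
t: 5.0
tool_pos: [0.4999, 0.2515, 0.1217]
orientation: [-1.061, -1.425, 1.419]
force: [0.3, -0.4, 1.4]
opening: 0.0509
t 5.0 pos [0.4999 0.2515 0.1217] yaw 106.74 q6 -1.487 F [ 0.33 -0.41  1.37] Tq [-0.    0.06  0.  ] open 0.0509
shift cm [-0.03  0.07  0.  ] turn [ 0.28  0.04 -0.07]
```

Both tabs are fully in, with the opening at 51 mm and almost no side force. Now I'll turn.

```bash
python3 -m creep '[[[1,0,0,0,0,-4,0],[1,0,0,0,0,-5,0],[1,0,0,0,0,-5,0],[1,0,0,0,0,-5,0],[1,0,0,0,0,-5,0],[1,0,0,0,0,-5,0],[1,0,0,0,0,-4,0],[1,0,0,0,0,0,0]]]'
python3 to.py .5 .2512 .121 166.7
```

```text
t: 5.8
tool_pos: [0.5004, 0.252, 0.1216]
orientation: [-0.652, -1.834, 1.827]
force: [-0.4, -0.4, 0.7]
opening: 0.0506
t 5.8 pos [0.5004 0.252  0.1216] yaw 141.05 q6 -2.086 F [-0.45 -0.38  0.66] Tq [ 0.04  0.2  -0.01] open 0.0506
shift cm [-0.02  0.06  0.09] turn [  0.22 -25.65  -0.27]
```

```bash
python3 -m creep '[[[1,0,0,0,0,-5,0],[1,0,0,0,0,-5,0],[1,0,0,0,0,-5,0],[1,0,0,0,0,-5,0],[1,0,0,0,0,-4,0],[1,0,0,0,0,-1,0],[1,0,0,0,0,0,0],[1,0,0,0,0,0,0]]]'
python3 to.py .5 .2512 .121 166.7
python3 - <<'E'
from h import *
c=snap('wrist','w2')
a=c['frame'][100:280,200:380,::-1]
cv2.imwrite('pics/w2c.png',cv2.resize(np.clip(c['frame'][:,:,::-1]*1.2,0,255).astype(np.uint8),None,fx=1,fy=1))
E
```

```text
t: 6.6
tool_pos: [0.5004, 0.2525, 0.1217]
orientation: [-0.265, -2.097, 2.09]
force: [-0.5, -0.8, 0.9]
opening: 0.0508
t 6.6 pos [0.5004 0.2525 0.1217] yaw 165.92 q6 -2.52 F [-0.45 -0.82  0.87] Tq [ 0.08  0.19 -0.  ] open 0.0508
shift cm [0.01 0.07 0.14] turn [ 0.21 -0.77 -0.31]
```

View pics/w2c.png

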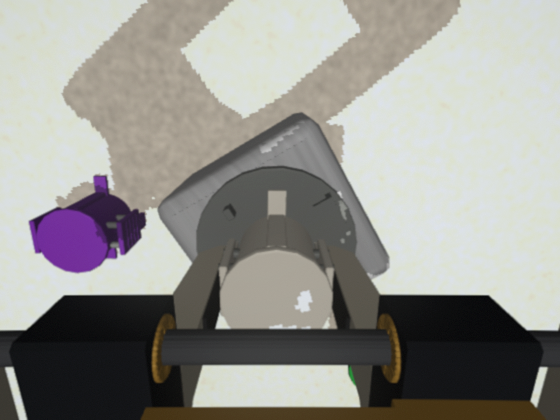

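The wrist view shows the cap turned with the gripper. Its lug at (277,205) still lines up with the jaws while the canister appears rotated, so I'll lift now.

```bash
python3 -m creep '[[[1,0,-0.5,0,0,0,0],[1,0,-0.8,0,0,0,0],[1,0,-1,0,0,0,0],[1,0,-1.5,0,0,0,0],[1,0,-1.5,0,0,0,0],[1,0,-1.5,0,0,0,0],[1,0,-1.5,0,0,0,0],[1,0,0,0,0,0,0]]]'
python3 - <<'E'
from h import *
snap('top','top2');snap('scene','s2')
c=load('top0')
# tray: inner/outer corners read from first top picture, wall top z=.014
for p in [(271,197),(343,192),(351,263),(278,269)]: print(p,world(c,*p,z=.014),world(c,*p,z=0))
g=np.clip(c['frame'][180:280,260:365,::-1]*1.4,0,255).astype(np.uint8)
s=load('s2')['frame'][90:300,150:400,::-1]
cv2.imwrite('pics/mix.png',np.hstack([cv2.resize(g,(399,380),interpolation=cv2.INTER_CUBIC),cv2.resize(np.clip(s*1.4,0,255).astype(np.uint8),(400,380))]))
E
python3 to.py .52 -.025 .2 166
```

```text
t: 7.45
tool_pos: [0.5006, 0.2525, 0.2146]
orientation: [-0.271, -2.098, 2.088]
force: [-0.1, -0.5, -1.3]
opening: 0.0506
(271, 197) [0.59818143 0.07086909 0.014     ] [0.60129992 0.07114236 0.        ]
(343, 192) [ 0.61189201 -0.09963813  0.014     ] [ 0.61520248 -0.10175235  0.        ]
(351, 263) [ 0.44466482 -0.11474223  0.014     ] [ 0.44563372 -0.11706795  0.        ]
(278, 269) [0.42953109 0.05274857 0.014     ] [0.43028808 0.0527681  0.        ]
t 7.55 pos [0.4996 0.2521 0.2118] yaw 165.75 q6 -2.517 F [ 0.81 -0.78 -0.88] Tq [ 0.02  0.07 -0.  ] open 0.0506
shift cm [-8.79  1.13 26.36] turn [ 0.21 -0.25 -0.32]
```

View pics/mix.png

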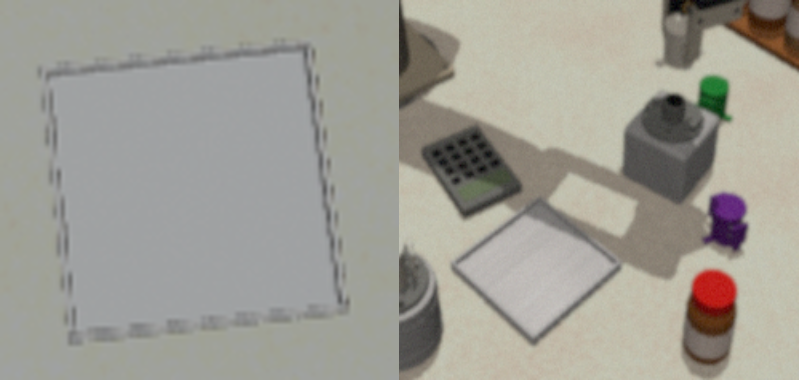

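The cap is off and in the gripper. The tray centre is about (0.521,-0.023). I'll turn the wrist back and then carry the cap over.

```bash
python3 -m creep '[[[1,0,0,0,0,8.5,0],[1,0,0,0,0,8.5,0],[1,0,0,0,0,8.5,0],[1,0,0,0,0,8.5,0],[1,0,0,0,0,8.5,0],[1,0,0,0,0,8.5,0],[1,0,0,0,0,8.5,0],[1,0,0,0,0,8.5,0]]]'
python3 to.py .521 -.0227 .15 90
```

```text
t: 8.35
tool_pos: [0.495, 0.2502, 0.2027]
orientation: [-1.148, -1.29, 1.301]
force: [-0.4, 0.7, -1.0]
opening: 0.0507
t 8.35 pos [0.495  0.2502 0.2027] yaw 96.81 q6 -1.314 F [-0.42  0.69 -0.95] Tq [ 0.02 -0.01 -0.01] open 0.0507
shift cm [-27.4    5.33   0.61] turn [-0.38  6.81 -0.14]
```

```bash
python3 -m creep '[[[1,-3.5,-0.1,0.1,-0.4,1,0],[1,-3.5,-0.1,0.1,0,1,0],[1,-3.5,-0.1,0.1,0,1,0],[1,-3.5,-0.1,0.1,0,1,0],[1,-3.5,-0.1,0.1,0,1,0],[1,-3.5,-0.1,0.1,0,1,0],[1,-3.5,-0.1,0.1,0,0.5,0],[1,-2,0,0,0,0,0]]]'
python3 to.py .521 -.0227 .03 90
```

```text
t: 9.15
tool_pos: [0.4969, -0.0214, 0.2008]
orientation: [-1.202, -1.197, 1.217]
force: [0.4, 1.6, -0.4]
opening: 0.0507
t 9.15 pos [ 0.4969 -0.0214  0.2008] yaw 89.97 q6 -1.712 F [ 0.35  1.56 -0.43] Tq [ 0.05 -0.07 -0.07] open 0.0507
shift cm [-0.08 17.05 -2.64] turn [-0.77 -0.04 -0.16]
```

```bash
python3 -m creep '[[[1,0,0.5,-2.4,-0.5,0,0],[1,0,2.2,0,0,0,0],[1,0,2.2,0,0,0,0],[1,0,2.2,0,0,0,0],[1,0,2.2,0,0,0,0],[1,0,2.2,0,0,0,0],[1,0,2,0,0,0,0],[1,0,0,0,0,0,0]]]'
python3 to.py .521 -.0227 .03 90
```

```text
t: 9.95
tool_pos: [0.5151, -0.026, 0.0536]
orientation: [-1.204, -1.192, 1.212]
force: [0.3, 1.4, -1.7]
opening: 0.0511
t 9.95 pos [ 0.5151 -0.026   0.0536] yaw 89.55 q6 -1.708 F [ 0.27  1.38 -1.68] Tq [ 0.01  0.03 -0.04] open 0.0511
shift cm [ 0.34  2.35 -0.62] turn [-0.85 -0.45 -0.12]
```

```bash
python3 -m creep '[[[1,0.3,0.6,-0.5,-0.8,-0.4,-0.1],[1,0,0.6,0,0,0,0],[1,0,0.4,0,0,0,0],[1,0,0.3,0,0,0,0],[1,0,0,0,0,0,0],[1,0,0,0,0,0,0],[1,0,0,0,0,0,0],[1,0,0,0,0,0,0]]]'
python3 to.py .521 -.0227 .03 90
```

```text
t: 10.75
tool_pos: [0.5227, -0.023, 0.0365]
orientation: [-1.213, -1.212, 1.208]
force: [1.0, 0.2, -0.4]
opening: 0.051
t 10.75 pos [ 0.5227 -0.023   0.0365] yaw 90.0 q6 -1.713 F [ 0.96  0.23 -0.36] Tq [ 0.02  0.06 -0.06] open 0.051
shift cm [0.03 0.65 0.17] turn [ 0.26 -0.   -0.05]
```

```bash
python3 -m creep '[[[1,0,0.3,0,0,0,0],[1,0,0.2,0,0,0,0],[1,0,0.1,0,0,0,0],[1,0,0,0,0,0,0],[1,0,0,0,0,0,0],[1,0,0,0,0,0,0],[1,0,0,0,0,0,0],[1,0,0,0,0,0,0]]]'
python3 to.py .521 -.0227 .03 90
python3 - <<'E'
from h import *
c=snap('scene','s3'); a=c['frame'][140:320,110:350,::-1]
cv2.imwrite('pics/s3c.png',cv2.resize(np.clip(a*1.4,0,255).astype(np.uint8),None,fx=2.8,fy=2.8))
E
```

```text
t: 11.55
tool_pos: [0.5232, -0.0231, 0.0306]
orientation: [-1.214, -1.213, 1.207]
force: [-0.3, 0.8, 0.0]
opening: 0.0508
t 11.55 pos [ 0.5232 -0.0231  0.0306] yaw 90.0 q6 -1.713 F [-0.25  0.77  0.01] Tq [0.03 0.08 0.02] open 0.0508
shift cm [0.04 0.06 0.22] turn [ 0.32 -0.   -0.06]
```

View pics/s3c.png

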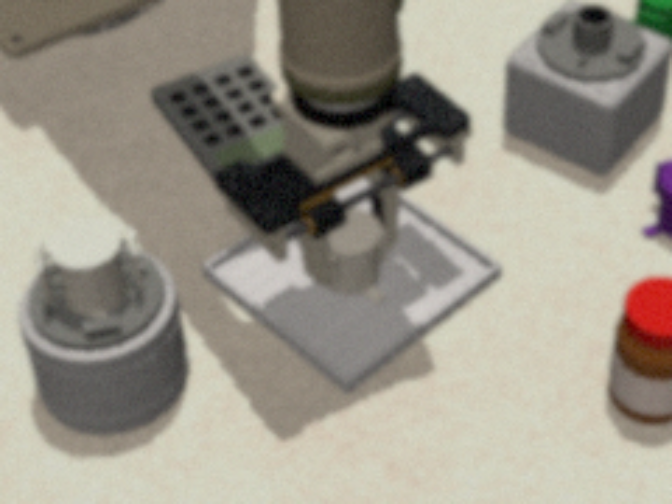

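The cap is upright just above the tray floor, near crop (345,255). Next I'll lower it until it touches.

```bash
python3 -m creep '[[[1,0,0.1,0,0,0,0],[1,0,0,0,0,0,0],[1,0,0.1,0,0,0,0],[1,0,0,0,0,0,0],[1,0,0,0,0,0,0],[1,0,0,0,0,0,0],[1,0,0,0,0,0,0],[1,0,0,0,0,0,0]]]'
python3 to.py .521 -.0227 .03 90
```

```text
t: 12.4
tool_pos: [0.524, -0.0232, 0.0306]
orientation: [-1.215, -1.214, 1.207]
force: [-0.5, -0.3, 1.6]
opening: 0.0505
t 12.4 pos [ 0.524  -0.0232  0.0306] yaw 90.0 q6 -1.713 F [-0.46 -0.34  1.58] Tq [0.06 0.23 0.  ] open 0.0505
shift cm [0.05 0.06 0.3 ] turn [ 0.39  0.   -0.07]
```

```bash
python3 -m creep '[[[1,0,0.1,0,0,0,0],[1,0,0,0,0,0,0],[0,0,0,0,0,0,0],[0,0,0,0,0,0,0],[0,0,0,0,0,0,0],[0,0,0,0,0,0,0],[0,0,0,0,0,0,0],[0,0,0,0,0,0,0]]]'
python3 to.py .521 -.0227 .03 90
python3 -m creep '[[[0,0,-1,0,0,0,0],[0,0,-1.5,0,0,0,0],[0,0,-2.2,0,0,0,0],[0,0,-2.2,0,0,0,0],[0,0,-2.2,0,0,0,0],[0,0,-2.2,0,0,0,0],[0,0,-2.2,0,0,0,0],[0,0,0,0,0,0,0]]]'
python3 -m creep '[[[0,0,-2,2,0,0,0],[0,0,-1,3,0,0,0],[0,0,0,3,0,0,0],[0,0,0,2,0,0,0],[0,0,0,0,0,0,0],[0,0,0,0,0,0,0],[0,0,0,0,0,0,0],[0,0,0,0,0,0,0]]]'
python3 - <<'E'
from h import *
c=snap('scene','s4'); a=c['frame'][140:320,110:350,::-1]
cv2.imwrite('pics/s4c.png',cv2.resize(np.clip(a*1.4,0,255).astype(np.uint8),None,fx=2.8,fy=2.8))
K=c['intrinsics'];v,u=np.mgrid[0:420,0:560]
p=cv2.undistortPoints(np.stack([u,v],-1).reshape(-1,1,2).astype(float),K,c['dist_coeffs'])[:,0]
A=(np.c_[p,np.ones(len(p))]*c['depth'].reshape(-1,1)-c['t'])@c['R']
for x,y,z in [(.523,-.023,.057),(.4955,-.221,.148)]:
    m=(np.hypot(A[:,0]-x,A[:,1]-y)<.035)&(abs(A[:,2]-z)<.006); print(m.sum(),A[m].mean(0),np.linalg.lstsq(np.c_[A[m][:,:2],np.ones(m.sum())],A[m][:,2],rcond=None)[0][:2])
E
```

```text
t: 13.2
tool_pos: [0.524, -0.0232, 0.0297]
orientation: [-1.215, -1.213, 1.207]
force: [-0.0, 0.6, -0.2]
opening: 0.0915
t 13.2 pos [ 0.524  -0.0232  0.0297] yaw 90.0 q6 -1.713 F [-0.04  0.57 -0.18] Tq [ 0.05 -0.05  0.  ] open 0.0915
shift cm [ 0.05 -0.03  0.3 ] turn [ 0.37 -0.   -0.07]
t: 14.0
tool_pos: [0.5227, -0.023, 0.1744]
orientation: [-1.215, -1.214, 1.207]
force: [0.7, -0.3, -0.6]
opening: 0.0927
t: 14.8
tool_pos: [0.4199, -0.0228, 0.2027]
orientation: [-1.215, -1.214, 1.207]
force: [-0.9, -0.3, -0.0]
opening: 0.0928
321 [ 0.52888189 -0.02527166  0.05673253] [-0.01586272  0.0045152 ]
419 [ 0.49837786 -0.22213002  0.14770992] [-0.00919553  0.00127492]
```

View pics/s4c.png

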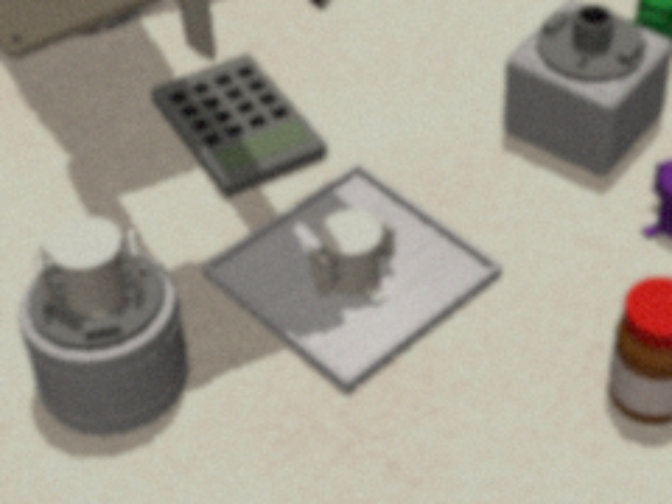

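The picture shows the cap upright near the tray's centre, at about crop (355,245). Its top is at z = 0.0567 and level, the gripper is clear, and the round canister's cap hasn't moved.

```bash
python3 -c "
from plant import robot
print(robot.close_job())"
```

```text
the job is handed in; nothing more can be done
None
```

The square canister is open, and its cap stands upright in the tray, let go. I handed the job in at about 15 s of robot time; no verdict is reported.

- **Turning:** I squeezed both tabs to an opening of 51 mm, which means fully in. I then turned the cap about 59° anticlockwise with side forces under 1 N and lifted it off. The tab joints cannot be read directly, so this rests on the opening and the wrist picture.
- **Placing:** The last scene picture shows the cap 2–8 mm from the tray's centre. Its crown is at z = 0.0567, where a cap on the tray floor should have it (0.057), and level within about 1°.
- **Round canister:** Its cap measures within 0.2 mm of where the same camera had it at the start.
- **Robot:** The gripper is open and was about 0.1 m back from the cap and 0.2 m up when I handed in.

**Disagreement:** The top, wrist and scene cameras differed by 2–4 mm on positions. I used the average of the top and wrist readings for the grasp, and it closed with almost no side force.

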